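# Close the bench strainer: lay in the disk, screw the ring down

## Task

Close the line strainer on the bench: lift the ring off the little strainer disk it stands over and stand it upright on the bench out of the way, let go of it, then lift the disk and lay it flat in the mouth of the housing. Then take the ring again, set it on the neck with its bar handle slantwise over the two tall studs of the base, and screw it clockwise, down to its stop, so that the handle lies in line with the pipe and the disk is shut in underneath. Leave the tools and parts lying around where they are.

Things in the scene. Friction and masses are not known exactly. Their poses are not given: they have to be found in the camera images.
- housing: Strainer housing, fixed to the bench: dark base 84 x 84 x 8 mm, round grey body 64 mm in diameter, 45 mm high, steel threaded neck up to 62 mm. Origin: centre of the underside, z up. Two pipe stubs 20 mm thick with brass hexagon collars leave it along +x and -x at 26 mm height, to 50 mm from the axis. Two corners of the base (+x -y and -x +y) carry a tall stud, 29 mm high.
- mouth (a point): Centre of the housing's mouth, on the axis at rim height, 62 mm above the bench. The mouth is a round recess 42 mm in diameter and 6 mm deep with a flat seat (56 mm above the bench) round a dark bore of 33 mm. Axes as the housing's.
- thread_gap (a point): Open gap of the thread, towards the tall stud at -x +y (the other gap faces the other tall stud), 51 mm above the bench, 27 mm from the axis. The neck is 48 mm thick, 58 over its coarse right-hand two-start thread. With its bar over the studs (within 12 degrees) the ring drops on until its lower edge is 51 mm above the bench; at other angles it rests on top of the thread.
- home (a point): Where the ring's origin comes home: on the axis, 47 mm above the bench. From the gaps the ring goes 135 degrees clockwise (seen from above) and sinks 4 mm to get there, its bar then along the housing's x, in line with the pipe; a solid stop lies 3 degrees beyond. The thread has 2 mm of play up and down, 1.5 mm sideways, no spring and little resistance.
- ring: Loose aluminium screw ring, 160 g, 68 mm in diameter, with a steel bar handle arched over it along its x axis. Origin: centre of its lower edge, z up. Skirt 20 mm high, 61 mm in diameter inside; inward flange at the top 4 mm thick with a hole of 30 mm. A half turn makes no difference. At the start it stands on the bench over the strainer disk.
- ring_handle (a point): Middle of the ring's bar handle, 52 mm above the ring's origin. The bar is 66 mm long (x), 10 mm wide (y), 12 mm high (46 to 58 mm above the origin), on two posts 8 mm thick and 55 mm apart, with 26 mm of free height between bar and flange.
- ring_lug (a point): One of the ring's two thread lugs, inside the lower edge of its skirt at +x and -x, in line with the bar: 10 mm wide, 5 mm high, reaching in to 25.5 mm from the axis. This point lies 28 mm from the axis, 2.5 mm above the ring's origin.
- strainer: Loose strainer disk of steel, 60 g: 38 mm in diameter, 6 mm thick, lower edge bevelled 2 mm, with rings of small dark holes; in its middle a round knob: a stem 9 mm thick, and a head 14 mm in diameter from 15 to 24 mm above the underside. Origin: centre of the underside, z up. At the start it lies flat on the bench inside the ring, its knob up; it fits the recess of the mouth with 2 mm clearance all round and its top is then flush with the rim.
- strainer_knob (a point): Middle of the head of the strainer's knob, 19.5 mm above the disk's underside.
- bearing_0: Bystander: ball bearing, 52 mm diameter, 16 mm high, lying flat. Origin: centre of the underside.
- bearing_1: Bystander: small ball bearing, 42 mm diameter, 13 mm high, lying flat. Origin: centre of the underside.
- wrench_13: Bystander: combination spanner, 176 mm long along its y axis, 27 wide, 7 high. Origin: centre of the underside.
- screwdriver_c: Bystander: small screwdriver, 135 mm long along its y axis, 25 wide, 27 high. Origin: centre of the underside.
- tape_measure: Bystander: pocket tape measure, 68 x 83 x 37 mm high. Origin: centre of the underside.
- u_bolt: Bystander: U-bolt lying flat, 100 mm along x, 74 along y, 16 high. Origin: centre of the underside.
- grease_tub: Bystander: round tub with a lid, 70 mm diameter, 56 mm high. Origin: centre of the underside.
- marker: Bystander: marker pen, 131 mm long along its y axis, 18 mm thick. Origin: centre of the underside.

How it is judged:
By the outcome, as a careful person would: the job done as asked, in the order asked, and still so for the second after the job is handed in, with the robot touching nothing.
It also fails if it takes over 70 s, if anything falls off the work surface, if the arm or the gripper's body presses on something with over 40 N, if the wrist force passes 120 N, or if a joint passes its speed limit or range.

## Robot

A 6-joint arm with a two-finger parallel gripper is mounted at the origin on a cart in front of the work surface, level with it; the furniture and walls round the work are solid. World frame = base frame: x ahead of the robot, y to its left, z up, the work surface at z = 0. Lengths are in mm, angles in rad, forces in N, time in s.
With the tool pointing down it reaches from about 275 to 750 mm from the base axis. Payload 10.2 kg.
Tool frame: the origin (TCP) lies midway between the tips of the shut fingers; the grasp point (between the pads) lies 19 mm behind it; z points along the fingers, y is the direction in which the jaws open and shut (so a half turn about z gives the same grasp; the last joint's range is limited). The gripper opens to 85 mm and grips with 20 to 120 N. Pads are 22 mm wide; open, the fingers measure 114 mm over their backs; the gripper's body (76 mm by 85 mm) begins 54 mm behind the grasp point. The pads swing forward as they close: fully open they stand 13 mm farther back than shut.
Start: joints at [0.91, 0.313, 1.498, -0, 1.331, -0.223], TCP at [222.586, 475.486, 201.094] pointing down, gripper open.
Joint ranges: [-2.94, 2.94], [-0.97, 2.17], [0.19, 2.56], [-1.23, 4.37], [0.02, 3.11], [-2.88, 2.88]. Speed limits (rad/s): [2.39, 2.39, 3.01, 3.14, 3.14, 3.14].

## Interface

Orientations are given as a unit quaternion [w, x, y, z].
In Python, from rig import sense, capture, finish_job, search_frame, trace gives the robot as it stands.
- The arm moves only by the tool arm_command, never from a script. Its argument "steps" is one flat list of numbers, 5 for each row, row after row: the shift along the world's x, y, z in units of 50 mm (1.0 is 50 mm), then the turn about the world's z in units of 5 degrees (1.0 is 5 degrees), then the opening in per cent of the stroke, from 0 (shut) to 100 (fully open). In form: [dx, dy, dz, twist, fingers, dx, dy, dz, twist, fingers, ...]. A call has 1 to 5 rows; each row shifts and turns the commanded pose from where the row before left it; what a row does not reach is not made up. A row lasts 1/8 s, in which the tool goes at most 62.5 mm and 10.7 degrees, less where a joint would pass 70% of its speed; a pose out of reach is approached as far as the arm can. A call is refused whole if a number of a shift passes 1 or a number of a turn 1, either way. A call with a gripper value outside its range is refused whole. The fingers move at their own pace and stop on an object; "grip_force" is the grip in N (left out, the last holds). Time passes only in rows, so rows that do not move let the fingers close. It gives the time, the measured TCP pose, the force and the opening at its end, in the units of the state.
- sense(): the state, without advancing time (a new reading comes with each control period).
- capture(name): name is "scene" or "top" or "wrist"; returns a dict with "frame" (420x560x3 uint8, blue, green, red), "fov_y" (degrees; the focal length in pixels is half the picture's height over the tangent of half this angle, whatever the lens; pixels are square), "cx", "cy" (the principal point, pixels), "extrinsics" (4x4, takes a point from world to camera coordinates). Camera axes: x right, y down, z forward; pixel columns grow to the right and rows downward; lengths in mm; the calibration is good to about 2 mm. A picture is of the moment at which its call begins. There is no depth.
- finish_job(): hands the job in, once; it reports no verdict.
Trained networks look in a picture, given as the dict that the camera call returned (one of the last four; its "shot" number tells which), for a name from the list of things; names that differ only in an ending like _2 or _b are one class to them, and where a whole thing is asked for, a point or a joint stands for the part that bears it (a point fixed in the world has none). Each returns a list of dicts, best first, with "score" (0 to 1); they miss things now and then, are a little off and sometimes report something else, mostly with a low value. They report only what shows in the picture. A call takes as long as a camera call.
- search_frame(picture, target): "point" ([x, y, z] in mm, in world coordinates, good to about 4 mm: the middle of the surface that is visible of it).
- trace(picture, target): "mask" (420x560 bool, what is visible of it).
The state is a dict: "time_s": time; "joints": joint angles; "dq": joint speeds; "tau": joint torques, N m; "eef_pos": TCP position; "ee_rot": TCP orientation; "force": force on the tool from outside, world axes, zero at the start; "wrist_torque": the same for the moment, N m; "grip_width": opening from 0.0 (shut) to 1.0 (fully open).
Only numpy, scipy, OpenCV 4.12 (cv2) and the standard library are available. Lean on these libraries where they do the work, as an engineer would, in place of code of your own. Each camera call takes 0.05 s, during which the arm holds its last target. There are 200 camera calls.

## Working session

There is one attempt and no reset: what is moved stays moved. The work goes in short steps, Python scripts to look and compute and a tool call to move; the robot and the scene stay as the last step left them, time stands still between calls to the robot, and variables do not carry over. Pictures are saved under pics/ and viewed, on a budget of 10 in all, crops included, one or two more only if the job needs it, and the job is handed in when it is done.

Besides the shell and the picture viewer there is one more tool, called after "Call:" by a JSON object that holds its "name" and its "arguments". arm_command: Moves the arm, as the interface text tells. Its arguments: {"type":"object","properties":{"steps":{"type":"array"},"grip_force":{"type":"number"}},"required":["steps"]}

```bash
mkdir -p pics; cat > h.py <<'E'
import numpy as np, cv2
from rig import sense, capture, finish_job, search_frame, trace
def K(p):
    f=p["frame"].shape[0]/2/np.tan(np.radians(p["fov_y"])/2)
    return f,p["cx"],p["cy"]
def proj(p,X):
    X=np.atleast_2d(np.array(X,float)); E=np.array(p["extrinsics"]); f,cx,cy=K(p)
    c=X@E[:3,:3].T+E[:3,3]
    return np.c_[f*c[:,0]/c[:,2]+cx, f*c[:,1]/c[:,2]+cy]
def unproj(p,uv,z):
    uv=np.atleast_2d(np.array(uv,float)); E=np.array(p["extrinsics"]); f,cx,cy=K(p)
    d=np.c_[(uv[:,0]-cx)/f,(uv[:,1]-cy)/f,np.ones(len(uv))]@E[:3,:3]
    o=-E[:3,:3].T@E[:3,3]
    return o+d*((z-o[2])/d[:,2])[:,None]
def st():
    s=sense(); print({k:np.round(s[k],3).tolist() for k in("time_s","joints","eef_pos","ee_rot","force","wrist_torque","grip_width")})
    return s
E
python3 - <<'E'
from h import *
st()
ps={n:capture(n) for n in("scene","top")}
for n,p in ps.items():
    cv2.imwrite(f"pics/{n}0.png",p["frame"])
    E=np.array(p["extrinsics"]); print(n,p["fov_y"],(-E[:3,:3].T@E[:3,3]).round())
    for t in("housing","mouth","thread_gap","ring","ring_handle","strainer","bearing_0","tape_measure","grease_tub"):
        print(n,t,[(np.round(r["point"],1).tolist(),round(r["score"],2)) for r in search_frame(p,t)[:2]])
a=np.hstack([ps["scene"]["frame"],ps["top"]["frame"]])
E
```

```text
{'time_s': 0.0, 'joints': [0.91, 0.313, 1.498, 0.0, 1.331, -0.223], 'eef_pos': [222.375, 475.237, 200.538], 'ee_rot': [-0.0, 0.217, 0.976, -0.001], 'force': [0.349, -1.043, 0.405], 'wrist_torque': [0.011, 0.042, 0.014], 'grip_width': 1.002}
scene 50.057592928715756 [-194. -613.  821.]
scene housing [([504.8, -199.0, 34.0], 0.75)]
scene mouth [([501.2, -199.8, 34.8], 0.72)]
scene thread_gap [([503.2, -203.3, 30.5], 0.66)]
scene ring [([525.1, 97.2, 17.2], 0.69), ([386.1, -90.8, 12.9], 0.53)]
scene ring_handle [([521.7, 98.5, 14.9], 0.75)]
scene strainer []
scene bearing_0 [([427.1, 280.8, 8.6], 0.65), ([632.2, -20.4, 11.9], 0.53)]
scene tape_measure [([460.8, -349.8, 35.3], 0.85), ([523.2, 95.9, 18.8], 0.37)]
scene grease_tub []
top 45.38454452394488 [ 341.  -53. 1274.]
top housing [([521.5, -184.3, 39.3], 0.73), ([530.7, 106.1, 19.0], 0.54)]
top mouth []
top thread_gap [([520.7, -184.2, 37.6], 0.64)]
top ring [([533.2, 105.4, 21.0], 0.67)]
top ring_handle [([532.0, 104.5, 17.3], 0.79), ([517.7, -182.5, 39.3], 0.53)]
top strainer [([603.7, -354.5, 59.3], 0.56), ([534.5, 108.0, 5.7], 0.47)]
top bearing_0 [([429.0, 276.8, 13.1], 0.6), ([641.0, -18.5, 19.0], 0.56)]
top tape_measure [([472.4, -342.9, 33.4], 0.95)]
top grease_tub [([601.8, -353.1, 59.2], 0.84)]
```

View pics/scene0.png

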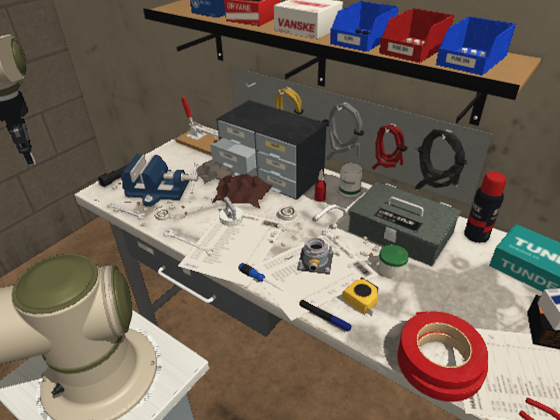

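View pics/top0.png

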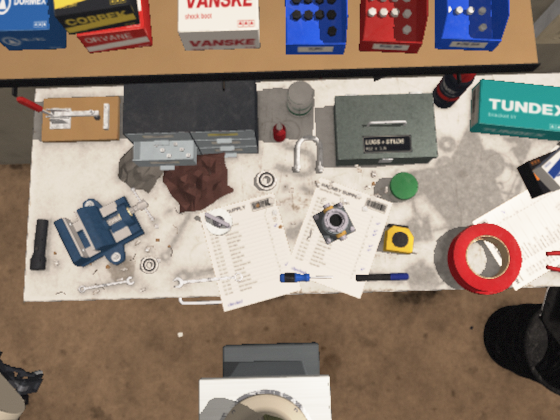

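The scene picture shows the housing at about (315,250) and the ring at (230,210). In the top picture they are at (335,222) and (215,220). That puts the ring near (530,103) and the housing near (513,-190). I'll move above the ring for a close look.

Call:
{"name": "arm_command", "arguments": {"steps": [0.7,-0.9,0.2,0,100,0.7,-0.9,0.2,0,100,0.7,-0.9,0.2,0,100,0.7,-0.9,0.2,0,100,0.7,-0.9,0.2,0,100]}}

```text
time_s: 1.62
eef_pos: [398.5, 248.9, 251.6]
ee_rot: [0.0, 0.217, 0.976, 0.0]
force: [0.5, 1.2, -0.0]
grip_width: 0.999
```

Call:
{"name": "arm_command", "arguments": {"steps": [0.7,-0.9,0.1,0,100,0.7,-0.9,0,0,100,0.5,-0.9,0,0,100,0,0,0,0,100]}}

```text
time_s: 2.12
eef_pos: [493.7, 112.9, 255.6]
ee_rot: [-0.0, 0.219, 0.976, -0.0]
force: [-0.2, 0.5, 0.0]
grip_width: 1.003
```

```bash
cat > look.py <<'E'
import sys
from h import *
s=st(); p=capture("wrist"); f=p["frame"].copy()
E=np.array(p["extrinsics"]); print(p["fov_y"],(-E[:3,:3].T@E[:3,3]).round(), E[2,:3].round(2))
for i,t in enumerate(sys.argv[2:]):
    for r in search_frame(p,t)[:2]:
        print(t,np.round(r["point"],1).tolist(),round(r["score"],2),"px",proj(p,r["point"]).round().tolist())
    for r in trace(p,t)[:1]:
        c,_=cv2.findContours(r["mask"].astype(np.uint8),0,2); c=max(c,key=cv2.contourArea)
        print("  mask",t,round(r["score"],2),cv2.minAreaRect(c), r["mask"].sum())
        cv2.drawContours(f,[c],-1,[(0,0,255),(0,255,0),(255,0,0)][i%3],1)
cv2.imwrite(f"pics/{sys.argv[1]}.png",f)
np.save(f"pics/{sys.argv[1]}.npy",p,allow_pickle=True)
E
python3 look.py w1 ring ring_handle strainer
```

```text
{'time_s': 2.125, 'joints': [-0.007, 0.237, 1.455, -0.0, 1.45, -1.135], 'eef_pos': [493.695, 112.863, 255.602], 'ee_rot': [-0.0, 0.219, 0.976, -0.0], 'force': [-0.246, 0.498, 0.0], 'wrist_torque': [0.019, 0.046, 0.053], 'grip_width': 1.003}
67.57057594471004 [422. 147. 428.] [ 0.28 -0.14 -0.95]
ring [524.5, 104.6, 20.9] 0.59 px [[286.0, 191.0]]
  mask ring 0.93 ((290.5, 195.5), (49.0, 51.0), 90.0) 1810
ring_handle [527.3, 106.5, 23.6] 0.85 px [[289.0, 193.0]]
  mask ring_handle 0.96 ((288.80487060546875, 195.756103515625), (50.426673889160156, 51.683841705322266), 77.90524291992188) 1902
strainer [530.3, 106.8, 6.5] 0.62 px [[290.0, 191.0]]
  mask strainer 0.6 ((289.5, 194.0), (12.0, 21.0), 90.0) 231
```

View pics/w1.png

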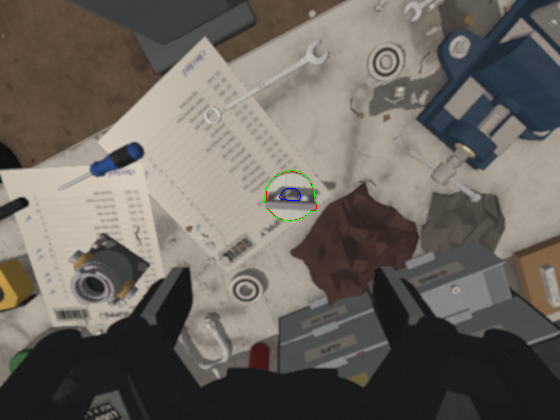

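The ring shows at (290,195) and the housing at (105,275). The drawer cabinet is at the lower right. I'll enlarge both.

```bash
python3 - <<'E'
from h import *
p=np.load("pics/w1.npy",allow_pickle=True).item(); f=p["frame"]
a=cv2.resize(f[155:235,250:330],(400,400),interpolation=cv2.INTER_CUBIC)
b=cv2.resize(f[230:310,65:145],(400,400),interpolation=cv2.INTER_CUBIC)
cv2.imwrite("pics/crop1.png",np.hstack([a,b]))
r=(550,225,100) 
E
```

```text
(no output)
```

View pics/crop1.png

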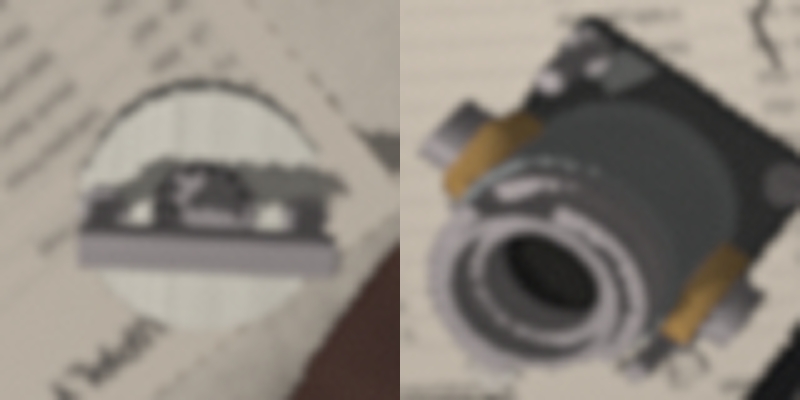

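The ring's bar top runs from about (266,205) to (317,207). On the housing, the brass collars give the pipe line from (83,261) to (126,289), and the tall studs are at the top and bottom corners.

```bash
python3 - <<'E'
from h import *
p=np.load("pics/w1.npy",allow_pickle=True).item()
u=lambda x,y,z,ox=250,oy=155:unproj(p,[(ox+x/5,oy+y/5)],z)[0]
a,b=u(80,250,58),u(337,262,58); print("bar",a,b,(a+b)/2,np.linalg.norm(a-b),np.degrees(np.arctan2(*(b-a)[1::-1])))
print("circ top z0",u(205,78,0)," near z20",u(208,330,20))
h=lambda x,y,z:u(x-400,y,z,65,230)
a,b=h(490,155,26),h(705,295,26); print("collars",a,b,(a+b)/2,np.linalg.norm(a-b),np.degrees(np.arctan2(*(b-a)[1::-1])))
print("mouth",h(540,290,62)); c=h(590,18,8),h(800,150,8); print("corners",c,np.linalg.norm(c[0]-c[1]),np.degrees(np.arctan2(*(c[1]-c[0])[1::-1])))
print("stud",h(560,72,29),h(650,355,29))
# tool y axis
from scipy.spatial.transform import Rotation as R
q=np.array(sense()["ee_rot"]); M=R.from_quat(q[[1,2,3,0]]).as_matrix(); print(M.round(2), np.degrees(np.arctan2(M[1,1],M[0,1])))
E
```

```text
bar [520.72013579  77.91223381  58.        ] [550.82987876 134.23629371  58.        ] [535.77500728 106.07426376  58.        ] 63.86702079688083 61.87190985788741
circ top z0 [506.18831887 120.43602261   0.        ]  near z20 [567.04417453  92.62886109  20.        ]
collars [ 492.78094326 -202.1314621    26.        ] [ 557.75270576 -172.69593786   26.        ] [ 525.26682451 -187.41369998   26.        ] 71.32867591909613 24.372952540607432
mouth [ 525.31966249 -183.3077953    62.        ]
corners (array([ 472.04448596, -164.54268822,    8.        ]), array([ 534.20685277, -132.9634938 ,    8.        ])) 69.72377906790217 26.931091225331798
stud [ 479.44525587 -166.15437778   29.        ] [ 566.9516782  -196.79740802   29.        ]
[[-0.91  0.42  0.  ]
 [ 0.42  0.91  0.  ]
 [-0.    0.   -1.  ]] 65.00198243366974
```

Ring centre is about (536,106), with the bar at 62° and 64 mm long (66 expected). Tool y has to go from 65° to -28°, so I'll turn while descending to about z=120.

Call:
{"name": "arm_command", "arguments": {"steps": [0.2,0,-0.2,-1,60,0.2,0,-0.2,-1,60,0.2,-0.1,-0.2,-1,60,0.2,0,-0.2,-1,60,0.04,0,-0.2,-1,60], "grip_force": 60}}

```text
time_s: 3.1
eef_pos: [534.8, 111.0, 205.7]
ee_rot: [0.0, 0.424, 0.906, 0.0]
force: [0.4, -0.7, 0.1]
grip_width: 0.603
```

Call:
{"name": "arm_command", "arguments": {"steps": [0,0,-0.2,-1,60,0,0,-0.2,-1,60,0,0,-0.2,-1,60,0,0,-0.2,-1,60,0,0,-0.2,-1,60]}}

```text
time_s: 3.72
eef_pos: [534.4, 111.2, 155.9]
ee_rot: [0.0, 0.61, 0.792, 0.0]
force: [-0.3, -0.1, 0.3]
grip_width: 0.599
```

Call:
{"name": "arm_command", "arguments": {"steps": [0,0,-0.2,-1,60,0,0,-0.2,-1,60,0,0,-0.2,-1,60,0,0,-0.1,-1,60,0,0,0,-1,60]}}

```text
time_s: 4.35
eef_pos: [534.2, 111.1, 120.8]
ee_rot: [-0.0, 0.767, 0.642, -0.0]
force: [-0.2, -0.6, -0.2]
grip_width: 0.606
```

Call:
{"name": "arm_command", "arguments": {"steps": [0,0,0,-1,60,0,0,0,-1,60,0,0,0,-1,60,0,0,0,-0.6,60,0,0,0,0,60]}}

```text
time_s: 4.97
eef_pos: [534.5, 111.0, 121.2]
ee_rot: [0.0, 0.857, 0.515, 0.0]
force: [0.0, -0.6, -0.1]
grip_width: 0.596
```

```bash
python3 look.py w2 ring_handle
```

```text
{'time_s': 4.975, 'joints': [-0.01, 0.432, 1.546, 0.0, 1.164, 0.479], 'eef_pos': [534.451, 111.028, 121.196], 'ee_rot': [0.0, 0.857, 0.515, 0.0], 'force': [0.03, -0.565, -0.146], 'wrist_torque': [0.007, -0.019, -0.058], 'grip_width': 0.596}
67.57057594471004 [573. 182. 294.] [-0.15 -0.28 -0.95]
ring_handle [537.7, 108.6, 24.1] 0.73 px [[286.0, 199.0]]
  mask ring_handle 0.85 ((282.5647277832031, 201.34120178222656), (73.1055679321289, 78.74575805664062), 40.60129928588867) 4016
```

View pics/w2.png

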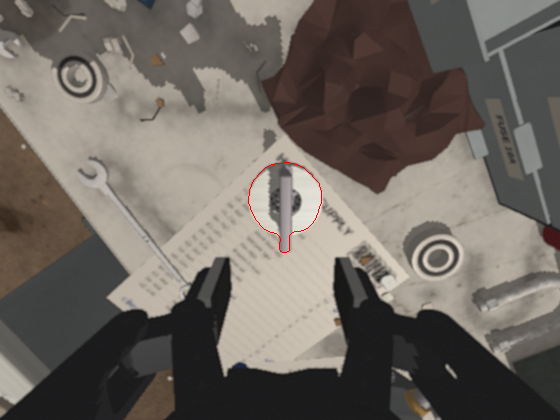

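```bash
python3 - <<'E'
from h import *
p=np.load("pics/w2.npy",allow_pickle=True).item(); g=cv2.cvtColor(p["frame"],6)
for r in (185,195,205,243,247): print(r,g[r,270:302])
print("col285",g[160:185,286], g[236:260,285])
for c in ((536,106,62),(538,108,62)):
    a=np.radians(c[2]); d=np.array([np.cos(a),np.sin(a),0]); n=np.array([-d[1],d[0],0]); o=np.array([c[0],c[1],0.])
    print(c,[proj(p,o+s*33*d+t*5*n+[0,0,58])[0].round(1).tolist() for s in(-1,1) for t in(-1,1)], proj(p,o+[0,0,20]).round(1), [proj(p,o+34*(v)+[0,0,20])[0].round(1).tolist() for v in (n,-n,d,-d)])
E
```

```text
185 [119 103 103 104 104 104 105 104 100  98 106 125 138 145 148 151 153 156
 159 159 152 146 168 199 215 216 215 215 215 216 215 216]
195 [106  81  75  74  63  50  51  65  74  84 105 127 140 147 150 153 156 158
 163 163 152 138 139 148 143 121  97  84  80 114 171 210]
205 [ 90  77  70  69  72  74  78  92 106 105 110 127 141 148 152 156 159 162
 165 166 154 132 110  92  80  74  67  58  60  81 131 190]
243 [172 182 188 188 187 188 188 182 170 142 122 129 143 151 156 161 167 173
 175 168 160 173 189 193 194 193 193 194 192 190 188 188]
247 [157 153 156 164 172 180 186 188 180 151 126 130 143 152 156 162 168 175
 176 167 158 170 186 192 192 193 193 193 194 195 194 194]
col285 [115 111 102  99 107 118 132 128 109  86  74  73  72  72  75  84 105 130
 148 153 152 153 153 152 153] [159 160 161 160 160 161 161 161 162 162 162 162 162 163 162 160 167 182
 189 190 190 192 192 194]
(536, 106, 62) [[291.6, 252.2], [279.5, 252.2], [292.4, 174.1], [279.3, 174.1]] [[285.2 200.7]] [[248.0, 200.7], [322.5, 200.7], [285.3, 163.7], [285.1, 235.1]]
(538, 108, 62) [[292.6, 249.2], [280.5, 249.2], [293.5, 170.6], [280.4, 170.6]] [[286.1 197.9]] [[248.8, 197.9], [323.5, 197.9], [286.3, 160.7], [286.0, 232.4]]
```

The model at (536,106), 62° fits the picture to within a pixel. I'll correct by (+1.5,-5), descend and grip.

Call:
{"name": "arm_command", "arguments": {"steps": [0.03,-0.1,-0.6,0,60,0,0,-0.6,0,60,0,0,-0.54,0,60,0,0,0,0,60,0,0,0,0,0]}}

```text
time_s: 5.75
eef_pos: [536.7, 105.5, 35.2]
ee_rot: [0.0, 0.857, 0.515, 0.001]
force: [0.3, -0.1, -0.2]
grip_width: 0.402
```

Call:
{"name": "arm_command", "arguments": {"steps": [0,0,0,0,0,0,0,0,0,0,0,0,0,0,0]}}

```text
time_s: 6.12
eef_pos: [536.2, 105.5, 34.4]
ee_rot: [0.0, 0.858, 0.514, 0.0]
force: [0.4, -0.8, -0.4]
grip_width: -0.002
```

The gripper reads fully shut, so I need to look.

```bash
python3 look.py w3 ring_handle; python3 - <<'E'
from h import *
p=np.load("pics/w3.npy",allow_pickle=True).item()
cv2.imwrite("pics/w3c.png",cv2.resize(p["frame"][120:420,120:460],(680,600)))
E
```

```text
{'time_s': 6.125, 'joints': [-0.02, 0.546, 1.625, 0.0, 0.97, 0.47], 'eef_pos': [536.228, 105.495, 34.426], 'ee_rot': [0.0, 0.858, 0.514, 0.0], 'force': [0.426, -0.753, -0.432], 'wrist_torque': [0.007, -0.035, -0.027], 'grip_width': -0.002}
67.57057594471004 [575. 176. 207.] [-0.15 -0.28 -0.95]
ring_handle [540.8, 113.9, 22.6] 0.65 px [[281.0, 222.0]]
  mask ring_handle 0.65 ((279.1300964355469, 224.7318878173828), (93.65576934814453, 105.21410369873047), 87.27368927001953) 6887
```

View pics/w3c.png

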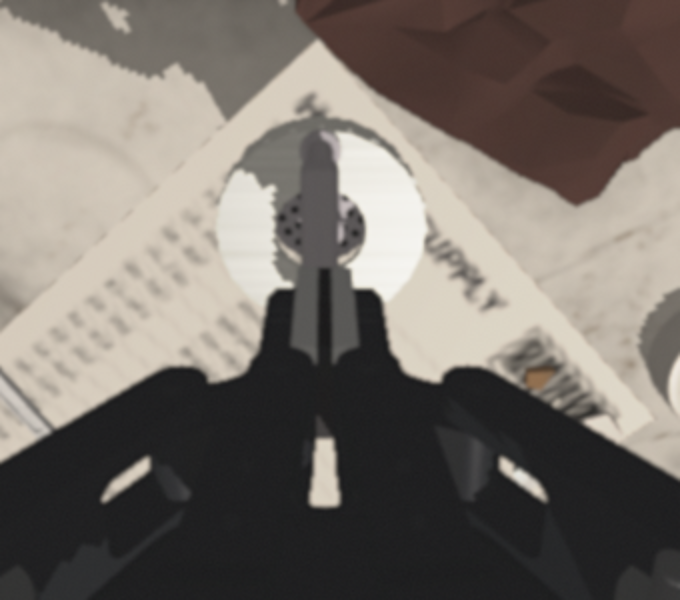

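```bash
python3 - <<'E'
from h import *
p=np.load("pics/w3.npy",allow_pickle=True).item(); p2=np.load("pics/w2.npy",allow_pickle=True).item()
s=sense()
print("tcp",proj(p,s["eef_pos"]), "w2 tcp",proj(p2,[534.5,111,121]))
c=lambda x,y:(2*(x-120),2*(y-120))
a=np.radians(62); d=np.array([np.cos(a),np.sin(a),0]); n=np.array([-d[1],d[0],0]); o=np.array([536,106,0.])
for t in (-1,1): print([c(*proj(p,o+q*33*d+t*5*n+[0,0,58])[0].round(1)) for q in(-1,1)])
print("flange c",c(*proj(p,o+[0,0,20])[0]),"tcp crop",c(*proj(p,s["eef_pos"])[0]))
for z in(33,60,80,90,100): print(z,unproj(p,[(282,255)],z).round(1))
# camera pos relative to tcp in both
for q,t in((p,s["eef_pos"]),(p2,[534.5,111,121.2])):
    E=np.array(q["extrinsics"]); print((E[:3,:3]@np.array(t)+E[:3,3]).round(1))
E
```

```text
tcp [[280.53716114 244.28070512]] w2 tcp [[280.79030936 244.21041871]]
[(np.float64(337.6), np.float64(390.0)), (np.float64(339.0), np.float64(167.0))]
[(np.float64(302.20000000000005), np.float64(390.0)), (np.float64(298.79999999999995), np.float64(167.0))]
flange c (np.float64(320.1796778748161), np.float64(228.7032692411629)) tcp crop (np.float64(321.0743222718538), np.float64(248.56141023337284))
33 [[533.2  98.2  33. ]]
60 [[539.7 110.3  60. ]]
80 [[544.5 119.3  80. ]]
90 [[546.9 123.8  90. ]]
100 [[549.3 128.3 100. ]]
[ -0.8  22.4 189.5]
[ -0.7  22.4 189.2]
```

The shut fingers occlude the bar and touch nothing. Their apparent spacing in w1 and w2 puts the visible tips about 150 mm from the camera, while the reported TCP is at 189. So the tips seem to be about 30 mm above the reported TCP, just over the bar. I'll open and go down in small steps, watching the force.

Call:
{"name": "arm_command", "arguments": {"steps": [0,0,0,0,40,0,0,0,0,40,0,0,0,0,40,0,0,-0.1,0,40,0,0,-0.1,0,40]}}

```text
time_s: 6.9
eef_pos: [536.0, 105.5, 23.6]
ee_rot: [-0.0, 0.858, 0.514, -0.0]
force: [0.5, 0.0, 0.3]
grip_width: 0.404
```

```bash
python3 look.py w4; python3 - <<'E'
from h import *
p=np.load("pics/w4.npy",allow_pickle=True).item()
cv2.imwrite("pics/w4c.png",cv2.resize(p["frame"][120:420,120:460],(680,600)))
E
```

```text
{'time_s': 6.9, 'joints': [-0.02, 0.562, 1.632, 0.0, 0.948, 0.47], 'eef_pos': [535.989, 105.497, 23.649], 'ee_rot': [-0.0, 0.858, 0.514, -0.0], 'force': [0.498, 0.01, 0.26], 'wrist_torque': [-0.076, 0.017, 0.027], 'grip_width': 0.404}
67.57057594471004 [575. 176. 196.] [-0.15 -0.28 -0.95]
```

View pics/w4c.png

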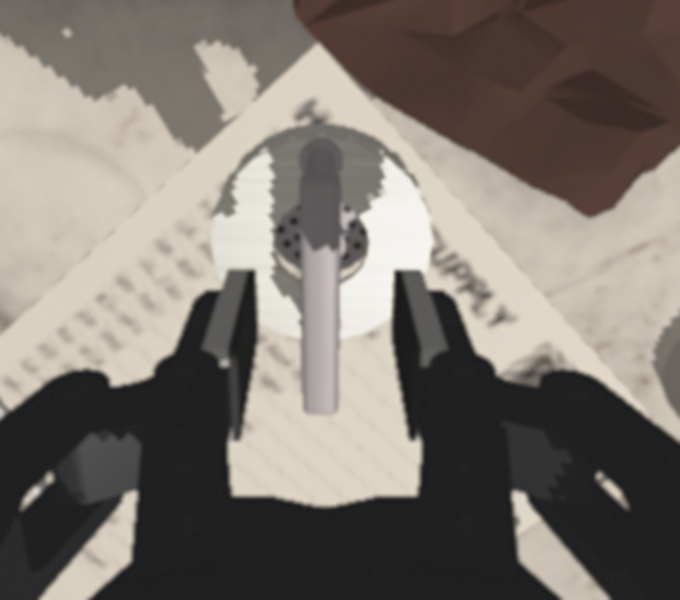

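The bar lies centred between the fingers, and the front tip edge comes out at z≈56 while the TCP reads 24. So the tips are about 30 mm above the reported TCP. Tips at about 33 means TCP z≈3; I'll descend and grip.

Call:
{"name": "arm_command", "arguments": {"steps": [0,0,-0.2,0,40,0,0,-0.2,0,40,0,0,0,0,0,0,0,0,0,0,0,0,0,0,0]}}

```text
time_s: 7.58
eef_pos: [536.2, 105.5, 4.2]
ee_rot: [0.0, 0.858, 0.514, 0.0]
force: [0.6, 0.4, -1.3]
grip_width: 0.102
```

Call:
{"name": "arm_command", "arguments": {"steps": [0,0,0,0,0,0,0,0,0,0]}}

```text
time_s: 7.82
eef_pos: [536.1, 105.5, 4.2]
ee_rot: [0.0, 0.858, 0.514, 0.0]
force: [0.5, 0.1, -1.3]
grip_width: 0.108
```

Gripped: 0.108 of the stroke is about 9 mm, against a 10 mm bar. Next I lift and carry the ring to the park spot at (490,-20), turning +98°.

Call:
{"name": "arm_command", "arguments": {"steps": [0,0,0.3,0,0,0,0,0.4,0,0,0,0,0.4,0,0,-0.1,-0.3,0,1,0,-0.1,-0.3,0,1,0]}}

```text
time_s: 8.45
eef_pos: [526.3, 75.2, 60.4]
ee_rot: [0.001, 0.808, 0.589, 0.001]
force: [0.2, -0.0, -1.9]
grip_width: 0.105
```

Call:
{"name": "arm_command", "arguments": {"steps": [-0.1,-0.3,0,1,0,-0.1,-0.3,0,1,0,-0.1,-0.3,0,1,0,-0.1,-0.3,0,1,0,-0.1,-0.3,0,1,0]}}

```text
time_s: 9.07
eef_pos: [501.2, -0.1, 60.2]
ee_rot: [0.001, 0.662, 0.749, 0.0]
force: [-0.0, -0.0, -1.4]
grip_width: 0.104
```

Call:
{"name": "arm_command", "arguments": {"steps": [-0.1,-0.3,0,1,0,-0.1,-0.1,0,1,0,0,0,0,1,0,0,0,0,1,0,0,0,0,1,0]}}

```text
time_s: 9.7
eef_pos: [491.4, -19.6, 60.2]
ee_rot: [0.001, 0.484, 0.875, 0.0]
force: [-0.1, -0.1, -1.6]
grip_width: 0.1
```

Call:
{"name": "arm_command", "arguments": {"steps": [0,0,0,1,0,0,0,-0.2,1,0,0,0,-0.2,1,0,0,0,-0.2,1,0,0,0,-0.2,1,0]}}

```text
time_s: 10.32
eef_pos: [491.5, -19.6, 19.9]
ee_rot: [0.001, 0.283, 0.959, 0.0]
force: [0.5, -0.0, -1.7]
grip_width: 0.103
```

Call:
{"name": "arm_command", "arguments": {"steps": [0,0,0,1,0,0,0,0,1,0,0,0,-0.1,0.6,0,0,0,-0.1,0,0,0,0,0,0,0]}}

```text
time_s: 10.95
eef_pos: [491.1, -19.5, 9.2]
ee_rot: [-0.0, 0.175, 0.985, 0.0]
force: [-0.1, 1.0, -0.7]
grip_width: 0.108
```

Call:
{"name": "arm_command", "arguments": {"steps": [0,0,-0.06,0,0,0,0,-0.03,0,0,0,0,0,0,0]}}

```text
time_s: 11.32
eef_pos: [491.0, -19.5, 4.5]
ee_rot: [-0.0, 0.174, 0.985, 0.0]
force: [-0.1, 0.2, -1.3]
grip_width: 0.105
```

Call:
{"name": "arm_command", "arguments": {"steps": [0,0,0,0,40,0,0,0,0,40,0,0,0.4,0,40,0,0,0.8,0,40,0.3,0.8,0,0,40]}}

```text
time_s: 11.95
eef_pos: [507.9, 19.2, 67.5]
ee_rot: [0.003, 0.176, 0.984, -0.0]
force: [-0.5, 0.8, -0.8]
grip_width: 0.401
```

Call:
{"name": "arm_command", "arguments": {"steps": [0.3,0.8,0,0,40,0.3,0.9,0,0,40,0,0,0,0,40]}}

```text
time_s: 12.32
eef_pos: [536.4, 107.8, 64.6]
ee_rot: [0.0, 0.173, 0.985, 0.0]
force: [-0.5, -0.6, -1.2]
grip_width: 0.4
```

```bash
python3 look.py w5 strainer strainer_knob; python3 - <<'E'
from h import *
p=capture("top")
for r in search_frame(p,"ring")[:2]: print(r)
p=np.load("pics/w5.npy",allow_pickle=True).item()
cv2.imwrite("pics/w5c.png",cv2.resize(p["frame"][100:400,110:450],(680,600)))
E
```

```text
{'time_s': 12.325, 'joints': [-0.016, 0.504, 1.6, 0.0, 1.037, -1.24], 'eef_pos': [536.431, 107.842, 64.579], 'ee_rot': [0.0, 0.173, 0.985, 0.0], 'force': [-0.54, -0.612, -1.212], 'wrist_torque': [-0.048, -0.018, 0.032], 'grip_width': 0.4}
67.57057594471004 [461. 135. 237.] [ 0.3  -0.11 -0.95]
strainer [533.9, 106.7, 10.5] 0.87 px [[280.0, 211.0]]
  mask strainer 0.69 ((280.5, 211.5), (45.0, 49.0), 90.0) 1784
strainer_knob [531.4, 107.1, 7.7] 0.66 px [[279.0, 207.0]]
strainer_knob [539.9, -141.9, 10.0] 0.43 px [[9.0, 311.0]]
  mask strainer_knob 0.76 ((280.3000183105469, 211.10000610351562), (46.0629997253418, 46.95742416381836), 63.43495178222656) 1754
{'point': [492.6, -16.8, 22.2], 'score': 0.58}
```

View pics/w5c.png

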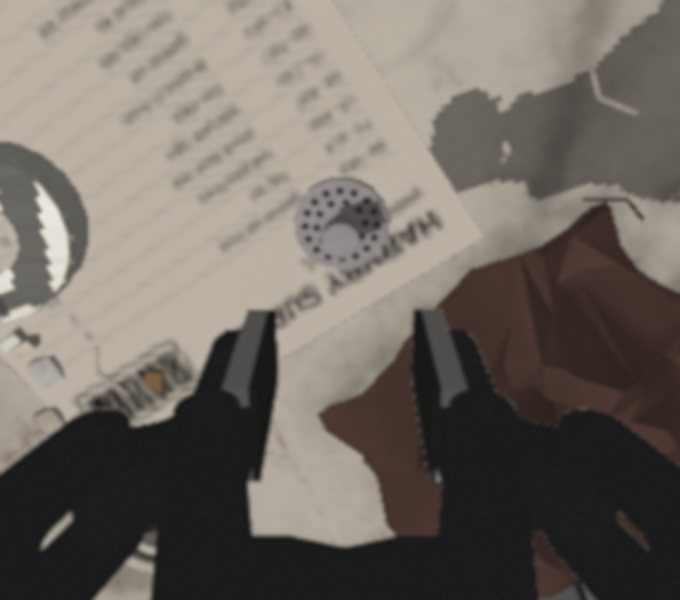

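The disk is centred at px (280.5,211) and its knob top at (280.5,219.5). The rag is clear of the fingers, and the parked ring stands at the left edge.

```bash
python3 - <<'E'
from h import *
p=np.load("pics/w5.npy",allow_pickle=True).item()
print(unproj(p,[(280.5,211)],6),unproj(p,[(280.5,219.5)],24))
# fingertip depth estimate: inner edges crop 277..413 at row 310 with 34 mm
E=np.array(p["extrinsics"]); f=K(p)[0]
for off in (150,155,160):
    c=np.array([0,(100+155-210)/f*off,off]); print(off,(E[:3,:3].T@(c-E[:3,3])).round(1))
E
```

```text
[[535.58535842 106.8452966    6.        ]] [[535.91488441 106.81196892  24.        ]]
150 [524.7 112.  101.4]
155 [526.8 111.2  96.9]
160 [528.9 110.4  92.4]
```

Call:
{"name": "arm_command", "arguments": {"steps": [-0.01,-0.02,-0.5,0,40,0,0,-0.5,0,40,0,0,-0.4,0,40,0,0,-0.24,0,40,0,0,0,0,20]}}

```text
time_s: 13.3
eef_pos: [535.3, 104.2, -17.7]
ee_rot: [-0.0, 0.175, 0.985, -0.0]
force: [0.7, 0.5, 0.0]
grip_width: 0.212
```

Call:
{"name": "arm_command", "arguments": {"steps": [0,0,0,0,0,0,0,0,0,0,0,0,0,0,0]}}

```text
time_s: 13.68
eef_pos: [535.8, 104.5, -17.0]
ee_rot: [0.0, 0.174, 0.985, 0.0]
force: [-0.1, 0.2, 0.2]
grip_width: 0.124
```

Call:
{"name": "arm_command", "arguments": {"steps": [0,0,0,0,0,0,0,0.1,0,0,0,0,0.5,0,0,0,0,0.6,0,0,0,0,0,0,0]}}

```text
time_s: 14.3
eef_pos: [536.9, 104.5, 44.7]
ee_rot: [0.002, 0.174, 0.985, 0.0]
force: [-0.2, -0.7, -2.0]
grip_width: 0.121
```

```bash
python3 look.py w6 strainer; python3 - <<'E'
from h import *
p=np.load("pics/w6.npy",allow_pickle=True).item()
cv2.imwrite("pics/w6c.png",cv2.resize(p["frame"][180:340,180:380],(750,600)))
E
```

```text
{'time_s': 14.3, 'joints': [-0.022, 0.529, 1.62, 0.0, 0.988, -1.242], 'eef_pos': [536.887, 104.509, 44.687], 'ee_rot': [0.002, 0.174, 0.985, 0.0], 'force': [-0.206, -0.69, -2.017], 'wrist_torque': [0.002, 0.041, -0.011], 'grip_width': 0.121}
67.57057594471004 [461. 132. 217.] [ 0.3  -0.11 -0.95]
strainer [526.7, 104.2, 68.2] 0.59 px [[275.0, 246.0]]
strainer [545.8, -133.7, 8.2] 0.47 px [[7.0, 327.0]]
  mask strainer 0.77 ((281.5, 256.0000305175781), (62.93250274658203, 61.51828384399414), 45.0) 2386
```

View pics/w6c.png

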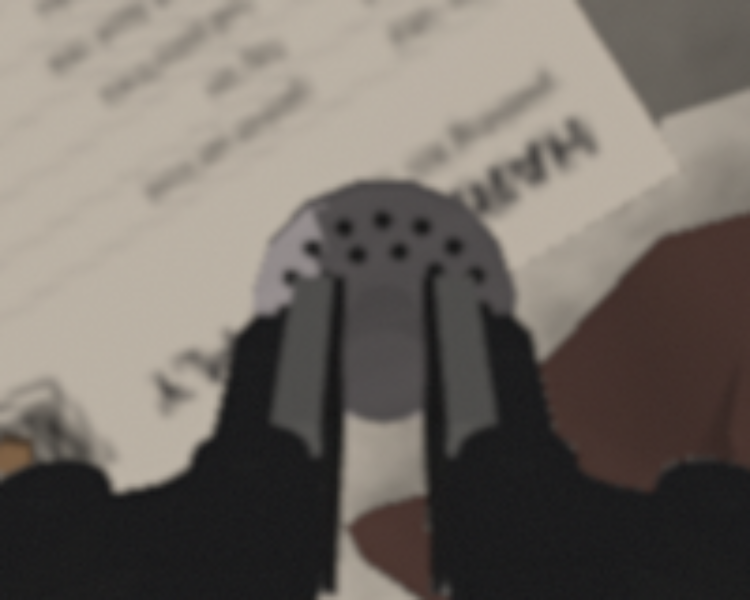

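The knob is held and the disk is level. Now I raise it and travel to about 85 mm short of the housing, for a clear look at the mouth.

Call:
{"name": "arm_command", "arguments": {"steps": [0,0,0.8,0,0,0,-1,0.1,0,0,0,-1,0,0,0,0,-1,0,0,0,0,-1,0,0,0]}}

```text
time_s: 15.08
eef_pos: [534.9, -96.9, 86.5]
ee_rot: [-0.001, 0.174, 0.985, 0.0]
force: [0.8, 0.4, -0.5]
grip_width: 0.117
```

Call:
{"name": "arm_command", "arguments": {"steps": [0,0,0,0,0]}}

```text
time_s: 15.2
eef_pos: [535.0, -98.3, 86.4]
ee_rot: [-0.001, 0.176, 0.984, 0.0]
force: [0.4, 0.5, -0.6]
grip_width: 0.12
```

```bash
python3 look.py w7 housing mouth; python3 - <<'E'
from h import *
p=np.load("pics/w7.npy",allow_pickle=True).item()
u=proj(p,[525,-185,40])[0].astype(int); print(u); x0=max(0,u[0]-80); y0=max(0,u[1]-75); print(x0,y0)
cv2.imwrite("pics/w7c.png",cv2.resize(p["frame"][y0:y0+150,x0:x0+200],(800,600),interpolation=cv2.INTER_CUBIC))
E
```

```text
{'time_s': 15.2, 'joints': [-0.397, 0.47, 1.588, -0.0, 1.085, -1.613], 'eef_pos': [534.989, -98.282, 86.364], 'ee_rot': [-0.001, 0.176, 0.984, 0.0], 'force': [0.405, 0.535, -0.61], 'wrist_torque': [0.043, 0.024, 0.023], 'grip_width': 0.12}
67.57057594471004 [460. -71. 259.] [ 0.29 -0.11 -0.95]
housing [518.7, -172.1, 48.3] 0.62 px [[179.0, 234.0]]
  mask housing 0.97 ((170.68736267089844, 235.0847930908203), (130.43798828125, 119.72547912597656), 42.165889739990234) 11394
mouth [515.2, -172.1, 47.6] 0.56 px [[177.0, 230.0]]
  mask mouth 0.91 ((170.64903259277344, 234.73004150390625), (131.67555236816406, 120.62313842773438), 42.137596130371094) 11584
[171 242]
91 167
```

View pics/w7c.png

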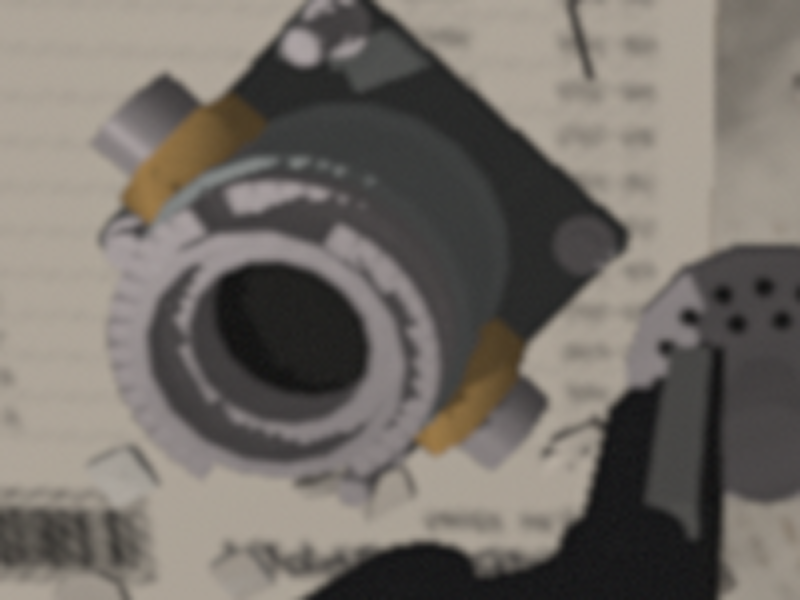

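```bash
python3 - <<'E'
from h import *
from scipy.optimize import least_squares
p=np.load("pics/w7.npy",allow_pickle=True).item()
px=lambda x,y:(91+x/4,167+y/4)
a,b=[unproj(p,[px(*q)],26)[0] for q in((131,110),(520,434))]
print("stub ends",a,b,(a+b)/2,np.linalg.norm(a-b),np.degrees(np.arctan2(*(b-a)[1::-1])))
print("corner",unproj(p,[px(625,235)],8))
def circ(c,r,z):
    t=np.linspace(0,2*np.pi,200); q=proj(p,np.c_[c[0]+r*np.cos(t),c[1]+r*np.sin(t),0*t+z]); q=(q-[91,167])*4
    return q[:,0].min().round(),q[:,0].max().round(),q[:,1].min().round(),q[:,1].max().round()
for c in((525,-186),(523,-184)):
    print(c,[(r,z,*circ(c,r,z)) for r,z in((24,62),(21,62),(16.5,56),(29,59),(19,62+42.))])
    print((proj(p,[c[0],c[1],62])[0]-[91,167])*4)
g=cv2.cvtColor(p["frame"],6)
for x in (274,): 
  col=int(91+x/4); print("col",col,g[220:292,col].tolist())
row=int(167+350/4); print("row",row,g[row,112:206].tolist())
E
```

```text
stub ends [ 479.99057055 -208.23587242   26.        ] [ 570.9710073  -166.47623695   26.        ] [ 525.48078892 -187.35605469   26.        ] 100.10647843882072 24.654922660250943
corner [[ 542.95117196 -133.16717746    8.        ]]
(525, -186) [(24, 62, np.float64(133.0), np.float64(411.0), np.float64(228.0), np.float64(477.0)), (21, 62, np.float64(150.0), np.float64(393.0), np.float64(245.0), np.float64(463.0)), (16.5, 56, np.float64(192.0), np.float64(378.0), np.float64(256.0), np.float64(423.0)), (29, 59, np.float64(112.0), np.float64(443.0), np.float64(194.0), np.float64(492.0)), (19, 104.0, np.float64(27.0), np.float64(297.0), np.float64(373.0), np.float64(605.0))]
[272.33300468 357.07196133]
(523, -184) [(24, 62, np.float64(137.0), np.float64(416.0), np.float64(214.0), np.float64(465.0)), (21, 62, np.float64(155.0), np.float64(399.0), np.float64(231.0), np.float64(450.0)), (16.5, 56, np.float64(196.0), np.float64(383.0), np.float64(242.0), np.float64(411.0)), (29, 59, np.float64(117.0), np.float64(449.0), np.float64(180.0), np.float64(480.0)), (19, 104.0, np.float64(32.0), np.float64(303.0), np.float64(356.0), np.float64(590.0))]
[277.32421704 343.72558635]
col 159 [64, 64, 65, 68, 88, 122, 145, 151, 149, 149, 144, 126, 85, 45, 31, 30, 33, 32, 33, 32, 32, 31, 32, 33, 34, 33, 33, 31, 32, 31, 32, 33, 33, 31, 29, 29, 28, 28, 23, 23, 22, 21, 25, 37, 51, 62, 64, 64, 64, 63, 63, 73, 98, 122, 123, 102, 78, 67, 67, 64, 63, 71, 95, 120, 129, 134, 146, 160, 165, 164, 165, 165]
row 254 [164, 165, 165, 165, 161, 153, 145, 143, 144, 146, 146, 145, 145, 144, 139, 121, 92, 69, 60, 64, 66, 70, 74, 90, 114, 124, 110, 83, 64, 61, 62, 62, 62, 62, 58, 47, 33, 22, 22, 19, 23, 21, 22, 21, 22, 23, 29, 29, 33, 30, 33, 32, 34, 34, 34, 33, 32, 36, 32, 33, 31, 32, 32, 32, 32, 32, 32, 34, 31, 31, 49, 85, 116, 132, 136, 135, 135, 134, 124, 103, 78, 69, 80, 103, 125, 137, 137, 128, 106, 81, 70, 69, 67, 67]
```

Rim, bore and stub ends agree on a housing axis at about (525,-187.2) and a pipe angle of 24.7°. I'll check the held disk's offset from the TCP by fitting its outline in w6.

```bash
python3 - <<'E'
from h import *
from scipy.optimize import least_squares
p=np.load("pics/w6.npy",allow_pickle=True).item()
pts=np.array([(252,300),(262,262),(300,212),(385,180),(460,205),(505,250),(515,300)])/3.75+180
for z in (64,67.7,71):
    X=unproj(p,pts,z)[:,:2]
    r=least_squares(lambda c:np.hypot(*(X-c).T)-19,[537,105]); r2=least_squares(lambda c:np.hypot(*(X-c[:2]).T)-c[2],[537,105,19])
    print(z,r.x.round(1),abs(r.fun).max().round(2),r2.x.round(1))
E
```

```text
64 [538.3 104.2] 0.32 [538.4 104.2  19. ]
67.7 [537.  104.7] 0.53 [536.5 104.9  18.6]
71 [535.9 105.1] 0.91 [534.8 105.5  18.2]
```

Call:
{"name": "arm_command", "arguments": {"steps": [-0.1,-0.9,0,0,0,-0.1,-0.88,0,0,0,0,0,0,0,0,0,0,-0.4,0,0,0,0,0,0,0]}}

```text
time_s: 16.08
eef_pos: [525.0, -182.7, 66.5]
ee_rot: [-0.001, 0.174, 0.985, 0.001]
force: [-1.5, -1.0, -0.6]
grip_width: 0.12
```

Call:
{"name": "arm_command", "arguments": {"steps": [0,0,0,0,0,0,0,0,0,0]}}

```text
time_s: 16.32
eef_pos: [526.0, -184.2, 68.3]
ee_rot: [0.001, 0.174, 0.985, -0.0]
force: [0.9, -0.3, -0.6]
grip_width: 0.115
```

```bash
python3 look.py w8; python3 - <<'E'
from h import *
p=np.load("pics/w8.npy",allow_pickle=True).item()
cv2.imwrite("pics/w8c.png",cv2.resize(p["frame"][170:320,180:380],(800,600),interpolation=cv2.INTER_CUBIC))
E
```

```text
{'time_s': 16.325, 'joints': [-0.547, 0.518, 1.565, 0.0, 1.058, -1.768], 'eef_pos': [526.001, -184.228, 68.309], 'ee_rot': [0.001, 0.174, 0.985, -0.0], 'force': [0.884, -0.324, -0.577], 'wrist_torque': [0.043, -0.02, 0.039], 'grip_width': 0.115}
67.57057594471004 [ 451. -157.  241.] [ 0.3  -0.11 -0.95]
```

View pics/w8c.png

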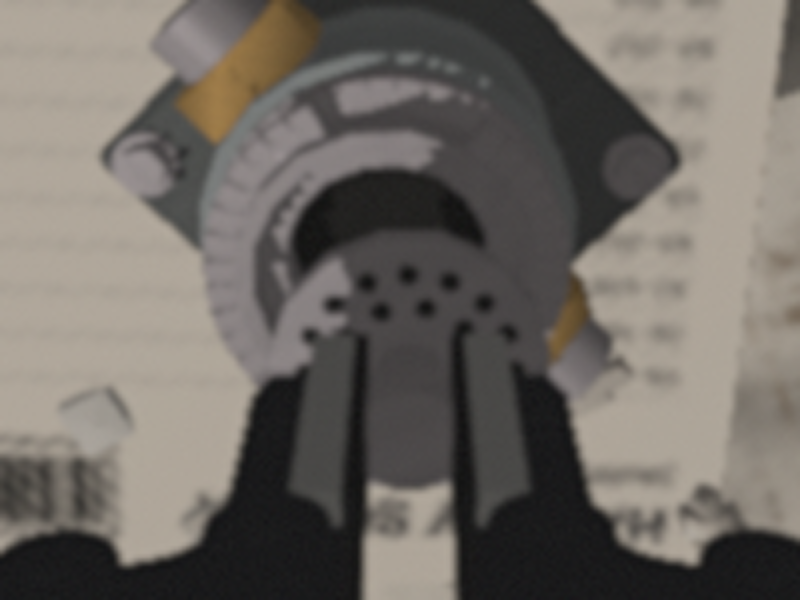

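The disk spans crop x 272–552, against 200–577 for the thread, so it must go about 3.4 mm image-left. I'll compute both centres.

```bash
python3 - <<'E'
from h import *
from scipy.optimize import least_squares
p=np.load("pics/w8.npy",allow_pickle=True).item()
f=lambda a:np.array(a)/4+[180,170]
def fit(a,z,R,w=0):
    X=unproj(p,f(a),z)[:,:2]; r=least_squares(lambda c:np.hypot(*(X-c).T)-R,X.mean(0)); return r.x.round(1),abs(r.fun).max().round(2)
for z in(86,89,91.3): print("disk",z,fit([(272,350),(285,315),(335,258),(408,230),(490,255),(535,295),(550,335)],z,19))
print("rim24",fit([(228,250),(258,190),(300,150),(370,130),(440,150)],62,24))
print("bore",fit([(290,250),(305,205),(345,175),(387,168),(430,175),(470,210),(485,245)],56,16.5))
print("low stud",unproj(p,f([(638,168)]),10),"corner",unproj(p,f([(680,158)]),8),unproj(p,f([(102,157)]),8))
E
```

```text
disk 86 (array([ 528.1, -184.2]), np.float64(0.48))
disk 89 (array([ 527.1, -183.8]), np.float64(0.53))
disk 91.3 (array([ 526.3, -183.5]), np.float64(0.63))
rim24 (array([ 525.2, -188.8]), np.float64(0.67))
bore (array([ 525.6, -187.7]), np.float64(0.79))
low stud [[ 541.6265862  -142.38225927   10.        ]] corner [[ 543.24257995 -133.93690968    8.        ]] [[ 504.26869988 -240.16744897    8.        ]]
```

Call:
{"name": "arm_command", "arguments": {"steps": [-0.03,-0.07,0,0,0,0,0,-0.2,0,0,0,0,-0.2,0,0,0,0,0,0,0]}}

```text
time_s: 16.88
eef_pos: [523.5, -187.6, 46.4]
ee_rot: [-0.001, 0.174, 0.985, 0.0]
force: [0.6, 0.4, -0.9]
grip_width: 0.121
```

Call:
{"name": "arm_command", "arguments": {"steps": [0,0,-0.06,0,0,0,0,0,0,0]}}

```text
time_s: 17.12
eef_pos: [524.1, -188.0, 44.5]
ee_rot: [-0.0, 0.174, 0.985, 0.0]
force: [0.6, -0.3, -0.6]
grip_width: 0.118
```

Call:
{"name": "arm_command", "arguments": {"steps": [0,0,-0.05,0,0,0,0,0,0,0]}}

```text
time_s: 17.38
eef_pos: [524.0, -188.0, 42.0]
ee_rot: [-0.0, 0.174, 0.985, 0.0]
force: [-0.3, 0.6, 0.1]
grip_width: 0.116
```

Call:
{"name": "arm_command", "arguments": {"steps": [0,0,-0.03,0,0,0,0,0,0,0]}}

```text
time_s: 17.62
eef_pos: [524.0, -188.0, 40.5]
ee_rot: [-0.0, 0.174, 0.985, 0.0]
force: [-0.5, 1.0, -0.9]
grip_width: 0.117
```

Call:
{"name": "arm_command", "arguments": {"steps": [0,0,-0.03,0,0,0,0,0,0,0]}}

```text
time_s: 17.88
eef_pos: [524.1, -188.0, 39.0]
ee_rot: [-0.0, 0.174, 0.985, 0.0]
force: [-0.1, 0.2, -0.7]
grip_width: 0.119
```

Call:
{"name": "arm_command", "arguments": {"steps": [0,0,-0.02,0,0,0,0,0,0,0]}}

```text
time_s: 18.12
eef_pos: [524.2, -188.0, 38.8]
ee_rot: [0.0, 0.174, 0.985, -0.0]
force: [-2.8, 1.4, 5.8]
grip_width: 0.118
```

Contact came at TCP z=38.8, and the seat was expected at 39. Release, rise and check.

Call:
{"name": "arm_command", "arguments": {"steps": [0,0,0,0,25,0,0,0,0,40,0,0,0.4,0,40,0,0,0.6,0,40,0,0.8,0.2,0,40]}}

```text
time_s: 18.75
eef_pos: [524.9, -149.5, 99.6]
ee_rot: [0.002, 0.176, 0.984, -0.001]
force: [0.2, 0.8, 0.3]
grip_width: 0.402
```

Call:
{"name": "arm_command", "arguments": {"steps": [0,0.8,0,0,40,0,0,0,0,40]}}

```text
time_s: 19.0
eef_pos: [524.0, -106.0, 98.2]
ee_rot: [-0.0, 0.173, 0.985, 0.0]
force: [-0.0, 0.2, -0.7]
grip_width: 0.401
```

```bash
python3 look.py w9 ring_handle strainer; python3 - <<'E'
from h import *
p=np.load("pics/w9.npy",allow_pickle=True).item()
print(proj(p,[[525,-187.5,62],[491,-19.5,58]]))
x,y=proj(p,[525,-187.5,62])[0].astype(int); x0,y0=max(0,x-50),max(0,y-60)
X,Y=proj(p,[491,-19.5,40])[0].astype(int); X0,Y0=max(0,min(460,X-50)),max(0,Y-60); print(x0,y0,X0,Y0)
r=lambda i:cv2.resize(i,(400,480),interpolation=cv2.INTER_CUBIC)
cv2.imwrite("pics/w9c.png",np.hstack([r(p["frame"][y0:y0+120,x0:x0+100]),r(p["frame"][Y0:Y0+120,X0:X0+100])]))
E
```

```text
{'time_s': 19.0, 'joints': [-0.419, 0.436, 1.606, 0.0, 1.099, -1.642], 'eef_pos': [524.005, -105.999, 98.187], 'ee_rot': [-0.0, 0.173, 0.985, 0.0], 'force': [-0.04, 0.194, -0.677], 'wrist_torque': [0.006, -0.043, 0.037], 'grip_width': 0.401}
67.57057594471004 [449. -79. 271.] [ 0.29 -0.11 -0.95]
ring_handle [487.1, -26.0, 23.8] 0.9 px [[364.0, 128.0]]
  mask ring_handle 0.85 ((370.6683349609375, 126.2753677368164), (87.89292907714844, 98.4155044555664), 34.114471435546875) 5921
strainer [520.3, -184.9, 64.6] 0.86 px [[178.0, 253.0]]
strainer [483.9, -318.6, 32.8] 0.46 px [[26.0, 248.0]]
  mask strainer 0.74 ((178.5, 256.5), (47.0, 51.0), 90.0) 1949
[[179.0335421  258.09763992]
 [387.81434519 134.34103983]]
129 198 329 72
```

View pics/w9c.png

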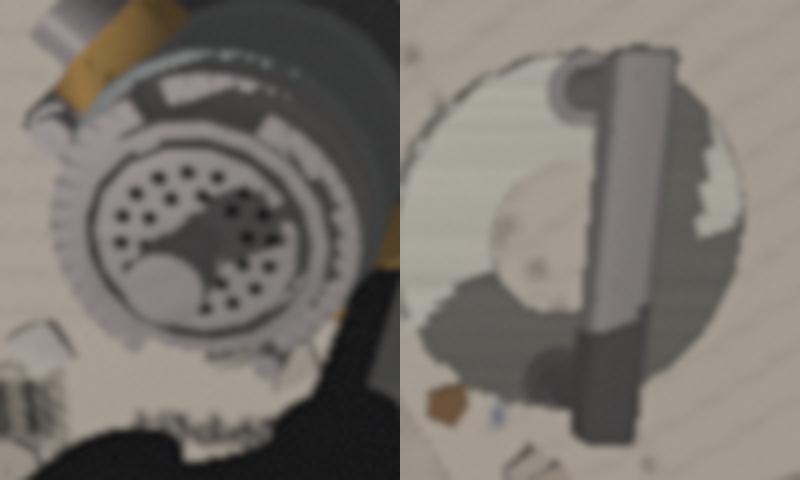

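The disk lies flush in the recess with an even dark gap all round. The ring stands upright; its bar top runs from about (390,86) to (380,181).

```bash
python3 - <<'E'
from h import *
p=np.load("pics/w9.npy",allow_pickle=True).item()
u=lambda x,y:unproj(p,[(329+(x-400)/4,72+y/4)],58)[0]
a,b=u(646,52),u(606,438); print(a,b,(a+b)/2,np.linalg.norm(a-b),np.degrees(np.arctan2(*(a-b)[1::-1])))
E
```

```text
[461.78418747 -10.53213206  58.        ] [520.55709312 -32.0189645   58.        ] [491.1706403  -21.27554828  58.        ] 62.57745925419209 159.91805372204982
```

Call:
{"name": "arm_command", "arguments": {"steps": [-0.3,0.8,0,0,40,-0.36,0.9,0,0,40,0,0,-0.5,0,40,0,0,0,0,40,0,0,0,0,40], "grip_force": 90}}

```text
time_s: 19.88
eef_pos: [491.6, -23.8, 73.7]
ee_rot: [0.0, 0.175, 0.985, -0.0]
force: [-0.0, 0.2, 0.2]
grip_width: 0.403
```

Call:
{"name": "arm_command", "arguments": {"steps": [0,0.05,-0.5,0,40,0,0,-0.5,0,40,0,0,-0.38,0,40,0,0,0,0,0,0,0,0,0,0]}}

```text
time_s: 20.5
eef_pos: [491.8, -21.0, 5.1]
ee_rot: [0.001, 0.175, 0.985, -0.0]
force: [-0.1, -0.7, -1.6]
grip_width: 0.096
```

Call:
{"name": "arm_command", "arguments": {"steps": [0,0,0,0,0,0,0,0,0,0]}}

```text
time_s: 20.75
eef_pos: [491.4, -20.6, 4.6]
ee_rot: [0.001, 0.174, 0.985, -0.0]
force: [-0.2, 0.7, 0.8]
grip_width: 0.095
```

Call:
{"name": "arm_command", "arguments": {"steps": [0,0,0.5,0,0,0,0,0.8,0,0,0,0,0.7,0,0,0.17,-0.83,0,0,0,0.17,-0.84,0,0,0]}}

```text
time_s: 21.38
eef_pos: [508.4, -104.9, 104.9]
ee_rot: [0.001, 0.174, 0.985, -0.0]
force: [-0.4, -0.7, -1.8]
grip_width: 0.094
```

Call:
{"name": "arm_command", "arguments": {"steps": [0.17,-0.83,0,0,0,0.17,-0.84,0,0,0,0,0,0,0,0,0,0,0,0,0,0,0,0,0,0]}}

```text
time_s: 22.0
eef_pos: [525.0, -186.5, 104.2]
ee_rot: [-0.0, 0.174, 0.985, 0.0]
force: [0.3, 0.1, -0.9]
grip_width: 0.093
```

```bash
python3 look.py w10; python3 - <<'E'
from h import *
p=np.load("pics/w10.npy",allow_pickle=True).item()
cv2.imwrite("pics/w10c.png",cv2.resize(p["frame"][120:330,140:420],(800,600),interpolation=cv2.INTER_CUBIC))
E
```

```text
{'time_s': 22.0, 'joints': [-0.552, 0.474, 1.529, 0.0, 1.138, -1.773], 'eef_pos': [525.02, -186.463, 104.23], 'ee_rot': [-0.0, 0.174, 0.985, 0.0], 'force': [0.258, 0.08, -0.947], 'wrist_torque': [-0.038, -0.037, 0.017], 'grip_width': 0.093}
67.57057594471004 [ 450. -159.  277.] [ 0.29 -0.11 -0.95]
```

View pics/w10c.png

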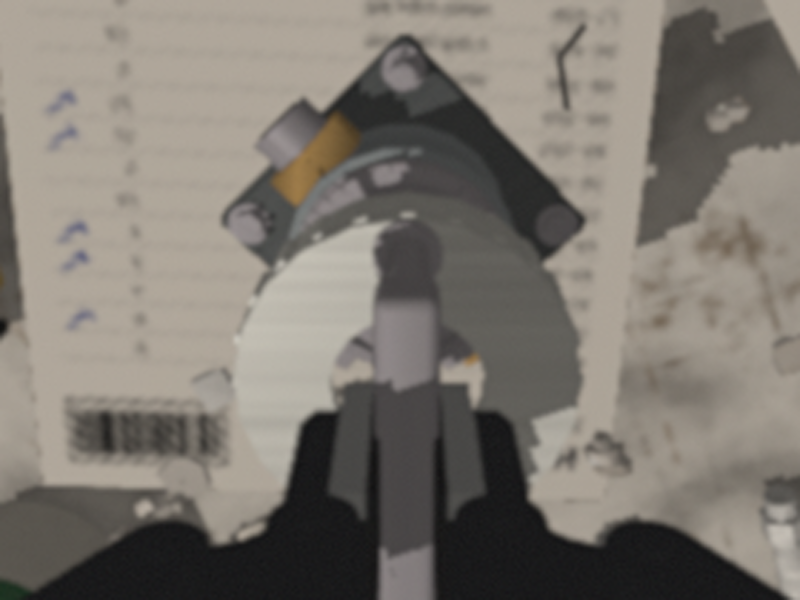

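The bar points at the tall stud: column 407 against 402 for the base diagonal. The ring is centred to about 1 mm. I nudge it and descend.

Call:
{"name": "arm_command", "arguments": {"steps": [0.01,-0.02,-0.3,0,0,0,0,-0.3,0,0,0,0,-0.1,0,0,0,0,0,0,0]}}

```text
time_s: 22.55
eef_pos: [525.4, -188.4, 68.5]
ee_rot: [-0.0, 0.174, 0.985, 0.0]
force: [-0.4, 0.4, -0.7]
grip_width: 0.094
```

Call:
{"name": "arm_command", "arguments": {"steps": [0,0,-0.08,0,0,0,0,0,0,0]}}

```text
time_s: 22.8
eef_pos: [525.6, -188.5, 65.1]
ee_rot: [-0.0, 0.174, 0.985, -0.0]
force: [-0.5, 0.1, -1.3]
grip_width: 0.095
```

Call:
{"name": "arm_command", "arguments": {"steps": [0,0,-0.08,0,0,0,0,0,0,0]}}

```text
time_s: 23.05
eef_pos: [525.4, -188.4, 60.8]
ee_rot: [-0.0, 0.174, 0.985, 0.0]
force: [-0.4, 0.9, -1.5]
grip_width: 0.096
```

Call:
{"name": "arm_command", "arguments": {"steps": [0,0,-0.06,0,0,0,0,0,0,0]}}

```text
time_s: 23.3
eef_pos: [525.5, -188.4, 57.9]
ee_rot: [-0.0, 0.174, 0.985, 0.0]
force: [-0.5, 1.0, -1.9]
grip_width: 0.096
```

Call:
{"name": "arm_command", "arguments": {"steps": [0,0,-0.04,0,0,0,0,0,0,0]}}

```text
time_s: 23.55
eef_pos: [525.5, -188.5, 56.0]
ee_rot: [-0.0, 0.174, 0.985, 0.0]
force: [0.5, -0.2, -0.7]
grip_width: 0.091
```

There's no contact down to edge height 51.4, so the ring has dropped into the gap. Now I screw clockwise, sinking about 0.15 mm per 5°.

Call:
{"name": "arm_command", "arguments": {"steps": [0,0,-0.01,-1,0,0,0,-0.003,-1,0,0,0,-0.003,-1,0,0,0,-0.003,-1,0,0,0,-0.003,-1,0]}}

```text
time_s: 24.18
eef_pos: [525.8, -188.8, 55.4]
ee_rot: [0.0, 0.385, 0.923, -0.0]
force: [-0.2, 0.1, 1.6]
grip_width: 0.096
```

```bash
python3 -c "
from h import *
st()"
```

```text
{'time_s': 24.175, 'joints': [-0.554, 0.538, 1.571, -0.0, 1.032, -1.335], 'eef_pos': [525.835, -188.764, 55.443], 'ee_rot': [0.0, 0.385, 0.923, -0.0], 'force': [-0.199, 0.112, 1.609], 'wrist_torque': [-0.128, 0.123, 0.031], 'grip_width': 0.096}
```

Call:
{"name": "arm_command", "arguments": {"steps": [0,0,-0.003,-1,0,0,0,-0.003,-1,0,0,0,-0.003,-1,0,0,0,-0.003,-1,0,0,0,-0.003,-1,0]}}

```text
time_s: 24.8
eef_pos: [525.7, -188.7, 54.6]
ee_rot: [0.0, 0.575, 0.818, -0.0]
force: [0.3, 0.5, -0.3]
grip_width: 0.094
```

Call:
{"name": "arm_command", "arguments": {"steps": [0,0,-0.003,-1,0,0,0,-0.003,-1,0,0,0,-0.003,-1,0,0,0,-0.003,-1,0,0,0,-0.003,-1,0]}}

```text
time_s: 25.42
eef_pos: [525.4, -188.6, 53.7]
ee_rot: [-0.0, 0.739, 0.674, -0.0]
force: [-1.7, -0.9, 0.6]
grip_width: 0.101
```

Call:
{"name": "arm_command", "arguments": {"steps": [0,0,-0.003,-1,0,0,0,-0.003,-1,0,0,0,-0.003,-1,0,0,0,-0.003,-1,0,0,0,-0.003,-1,0]}}

```text
time_s: 26.05
eef_pos: [525.2, -188.5, 52.8]
ee_rot: [-0.0, 0.867, 0.498, -0.0]
force: [-1.8, 0.2, -0.3]
grip_width: 0.098
```

```bash
python3 -c "
from h import *
st()"
```

```text
{'time_s': 26.05, 'joints': [-0.554, 0.541, 1.574, -0.001, 1.027, -0.026], 'eef_pos': [525.183, -188.531, 52.75], 'ee_rot': [-0.0, 0.867, 0.498, -0.0], 'force': [-1.777, 0.218, -0.281], 'wrist_torque': [-0.039, 0.429, 0.034], 'grip_width': 0.098}
```

Call:
{"name": "arm_command", "arguments": {"steps": [0,0,-0.003,-1,0,0,0,-0.003,-1,0,0,0,-0.003,-1,0,0,0,-0.003,-1,0,0,0,-0.003,-1,0]}}

```text
time_s: 26.68
eef_pos: [525.1, -188.4, 51.8]
ee_rot: [-0.0, 0.954, 0.299, -0.001]
force: [-3.1, 0.4, -1.5]
grip_width: 0.092
```

Call:
{"name": "arm_command", "arguments": {"steps": [0,0,-0.003,-1,0,0,0,-0.003,-1,0,0,0,0,0,0]}}

```text
time_s: 27.05
eef_pos: [525.1, -188.2, 51.6]
ee_rot: [-0.0, 0.976, 0.216, -0.001]
force: [-2.8, 0.8, -0.5]
grip_width: 0.096
```

```bash
python3 -c "
from h import *
st()"
```

```text
{'time_s': 27.05, 'joints': [-0.554, 0.543, 1.575, -0.0, 1.025, 0.581], 'eef_pos': [525.107, -188.235, 51.575], 'ee_rot': [-0.0, 0.976, 0.216, -0.001], 'force': [-2.776, 0.795, -0.531], 'wrist_torque': [0.293, 0.483, 0.017], 'grip_width': 0.096}
```

Call:
{"name": "arm_command", "arguments": {"steps": [0,0,0,-0.5,0,0,0,0,0,0]}}

```text
time_s: 27.3
eef_pos: [525.2, -188.0, 51.6]
ee_rot: [-0.001, 0.981, 0.195, -0.0]
force: [-3.6, 3.5, -0.5]
grip_width: 0.097
```

```bash
python3 -c "
from h import *
st()"
```

```text
{'time_s': 27.3, 'joints': [-0.554, 0.543, 1.575, 0.0, 1.025, 0.623], 'eef_pos': [525.222, -188.044, 51.551], 'ee_rot': [-0.001, 0.981, 0.195, -0.0], 'force': [-3.609, 3.522, -0.506], 'wrist_torque': [0.624, 0.584, 0.1], 'grip_width': 0.097}
```

Call:
{"name": "arm_command", "arguments": {"steps": [0,0,0,-0.4,0,0,0,0,0,0]}}

```text
time_s: 27.55
eef_pos: [525.2, -188.0, 51.5]
ee_rot: [-0.001, 0.984, 0.178, -0.0]
force: [-3.6, 4.1, 0.9]
grip_width: 0.095
```

```bash
python3 -c "
from h import *
st()"
```

```text
{'time_s': 27.55, 'joints': [-0.554, 0.543, 1.575, 0.0, 1.025, 0.66], 'eef_pos': [525.239, -187.952, 51.541], 'ee_rot': [-0.001, 0.984, 0.178, -0.0], 'force': [-3.615, 4.119, 0.945], 'wrist_torque': [0.787, 0.692, 0.36], 'grip_width': 0.095}
```

The torque is rising (0.36 Nm), so the stop is reached. I relieve it by 1°, release and withdraw straight up.

Call:
{"name": "arm_command", "arguments": {"steps": [0,0,0,0.3,0,0,0,0,0,20,0,0,0,0,40,0,0,0,0,40,0,0,0.4,0,40]}}

```text
time_s: 28.18
eef_pos: [525.0, -188.3, 70.9]
ee_rot: [-0.001, 0.982, 0.19, -0.001]
force: [0.5, 0.3, 0.2]
grip_width: 0.4
```

Call:
{"name": "arm_command", "arguments": {"steps": [0,0,0.8,0,40,0,0,0.8,0,40,0,0.9,0,0,40,0,0.9,0,0,40,0,0,0,0,40]}}

```text
time_s: 28.8
eef_pos: [525.7, -96.3, 152.1]
ee_rot: [0.0, 0.981, 0.192, 0.0]
force: [-0.1, -1.5, -0.1]
grip_width: 0.404
```

```bash
python3 look.py w11 ring_handle; python3 - <<'E'
from h import *
p=np.load("pics/w11.npy",allow_pickle=True).item()
u=proj(p,[525,-187.5,80])[0].astype(int); x0=min(360,max(0,u[0]-100)); y0=max(0,u[1]-75); print(u,x0,y0)
cv2.imwrite("pics/w11c.png",cv2.resize(p["frame"][y0:y0+150,x0:x0+200],(800,600),interpolation=cv2.INTER_CUBIC))
h=np.radians(24.7); d=np.array([np.cos(h),np.sin(h),0])
print([((proj(p,np.array([525.2,-187.5,105])+s*33*d)[0]-[x0,y0])*4).round().tolist() for s in(-1,1)])
E
```

```text
{'time_s': 28.8, 'joints': [-0.401, 0.376, 1.543, 0.0, 1.223, 0.784], 'eef_pos': [525.686, -96.336, 152.081], 'ee_rot': [0.0, 0.981, 0.192, 0.0], 'force': [-0.149, -1.473, -0.091], 'wrist_torque': [-0.021, 0.005, 0.032], 'grip_width': 0.404}
67.57057594471004 [601. -66. 325.] [-0.29 -0.12 -0.95]
ring_handle [530.0, -181.5, 71.3] 0.97 px [[373.0, 235.0]]
  mask ring_handle 0.72 ((371.0377197265625, 240.367919921875), (78.57703399658203, 87.16320037841797), 24.07550048828125) 4495
[379 246] 279 171
[[431.0, 500.0], [451.0, 197.0]]
```

View pics/w11c.png

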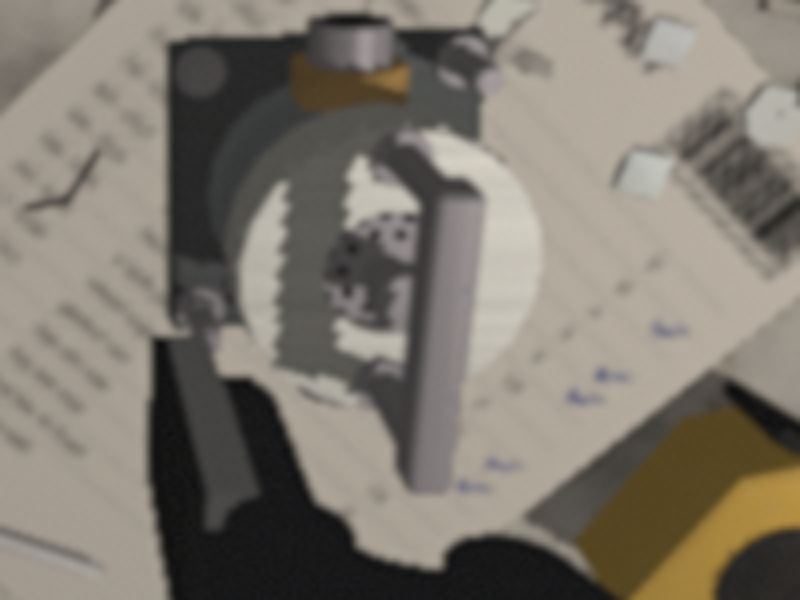

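The ring is home, with its bar running along the pipe from (461,187) to (432,490). That is about 2° past exact in-line, within the 3° to the stop, and the bar's image matches a ring origin about 47 mm above the bench. The disk shows through the hole, and the gripper is clear.

```bash
python3 -c "
from h import *
print(finish_job())"
```

```text
the job is handed in; nothing more can be done
None
```

The strainer is closed and the job is handed in, after about 29 s of the 70 s allowed. I lifted the ring off the disk and stood it upright on the bench at about (491, -20), then let go of it. The disk went flat into the mouth. I then took the ring again, dropped it on with its bar over the tall studs, and screwed it clockwise to its stop.

**Last checks:**
- **Disk:** it touched down at the seat height, and before the ring went on the picture showed it flush, with an even gap all round.
- **Ring:** it turned about 139° clockwise and sank 4.4 mm, so its lower edge is about 47 mm above the bench. Torque rose to 0.36 Nm at the stop, and I eased it back 1.5° before letting go.
- **Final picture:** the bar lies about 2° past exactly in line with the pipe, inside the 3° to the stop. The disk is underneath, and the gripper is clear of everything.

**What disagreed:**
- **Fingertip height:** the fingertips were about 30 mm higher than the reported tool position. The first grasp therefore closed on nothing, just above the handle, and moved nothing. I corrected the heights from the pictures.
- **Knob grip:** the grip reading was about 10.5 mm on the 14 mm knob, but the picture showed it held firmly and level.

I viewed 13 pictures, three over the budget of 10.

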